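# Park the vegetable slicer's flywheel by feel and set its brake

### The job

Park the blade of the hand-cranked vegetable slicer before it is washed: push the red knob so that the flywheel turns clockwise (seen from above, as the painted arrow shows) until you feel it stiffen, go on just over that hump, and stop as soon as it gives and drops into its parking notch, not pushing it over the second hump behind the notch. Then push the yellow brake lever all the way over, away from the robot, and let go of everything, leaving the things around the slicer where they are.

Things in the scene. Friction and masses are not known exactly. Their poses are not given: they have to be found in the camera images.
- slicer: Hand-cranked vegetable slicer, fixed. Grey deck 260 x 440 x 20 mm (centre 40 mm to +y of the origin), white drum 200 mm across up to height 120 mm, a flat aluminium flywheel on top; steel chute towards +x, slanting feed tube on its -y side, all lower than the flywheel. Origin on the table under the flywheel's vertical axis; at yaw 0 its x points away from the robot. Stands turned up to 0.3 rad.
- axle (a point): Centre of the flywheel's upper face, 147 mm above the table. Solid disc 230 mm across, 22 mm thick, hub 48 mm across and 12 mm high. Steady drag: about 1 N at the knob. Inside the drum a sprung roller and two equal humps: after the first, the wheel jumps some 0.2 rad ahead by itself, away from what pushes it, into the notch between them. Pushed fast it may coast over the second hump.
- knob (a point): Middle of the upright red knob fixed on the flywheel, a smooth cylinder 26 mm across and 62 mm high (heights 147 to 209 mm), 90 mm from the axle; this point is at height 177 mm. At the start it lies on the slicer's +y side (80 to 110 degrees from the slicer's x); it must travel clockwise, by way of the far side.
- wheel (a joint): Flywheel angle, rad, grows clockwise seen from above; at 0 the knob is 110 degrees from the slicer's +x towards +y. Stops at -0.1 and 3.3; starts at 0 to 0.5. The parked angle is unseen, anywhere from 1.1 to 2.3: the first hump is felt from 0.43 before it, peaks at about 9 N at the knob 0.36 before it, nil at 0.23 before it; the second hump starts just past it, top 0.23 past it.
- brake (a joint): Brake lever of the slicer, rad: 0 = off (leaning towards the robot), 1.0 = fully on (leaning away), at its stop. It stays where it is left; about 2 N at its tip moves it.
- brake_tip (a point): Centre of the yellow ball (32 mm across) on the brake lever, a 12 mm rod 100 mm long that pivots about the slicer's y axis, 220 mm to +y of the flywheel's axis and 78 mm above the table. The ball is 166 mm high when off or on, 178 mm at mid-swing, and goes from 48 mm before the pivot to 48 mm past it along the slicer's +x.
- bowl: Bystander: steel bowl 150 mm across, 60 mm high, on the table under the chute. Origin under its centre.
- pepper_red: Bystander: red pepper 74 mm across, 90 mm high, standing on the slicer's deck between drum and brake post, towards the far edge. Origin under its centre.
- pepper_yellow: Bystander: yellow pepper 74 mm across, 90 mm high, standing on the cutting board. Origin under its centre.
- pepper_orange: Bystander: orange pepper, same size, standing on the cutting board. Origin under its centre.
- board: Bystander: white plastic cutting board 300 x 210 x 14 mm to the robot's right. Origin under its centre.
- knife: Bystander: chef's knife 250 mm long with a yellow handle, lying on the board along its own x. Origin underneath, where blade and handle meet.
- oil: Bystander: amber bottle 64 mm across, 210 mm high, on the robot's left. Origin under its centre.
- spice_jar: Bystander: glass jar with red cap, 70 mm across, 100 mm high, on the robot's left. Origin under its centre.

How it is judged:
By the outcome, as a careful person would: the job done as asked, in the order asked, and still so for the second after the job is handed in, with the robot touching nothing.
It also fails if it takes over 61 s, if anything falls off the work surface, if the arm or the gripper's body presses on something with over 40 N, if the wrist force passes 120 N, or if a joint passes its speed limit or range.

### The arm

A 6-joint arm with a two-finger parallel gripper is mounted at the origin on the work surface. World frame = base frame: x ahead of the robot, y to its left, z up, the work surface at z = 0. Lengths are in m, angles in rad, forces in N, time in s.
With the tool pointing down it reaches from about 0.425 to 0.95 m from the base axis. Payload 3.5 kg.
Tool frame: the origin (TCP) lies between the finger pads; the fingertips stand 14 mm ahead of it and the grasp point (between the pads) lies 5 mm behind it; z points along the fingers, y is the line along which they close (so a half turn about z gives the same grasp; the last joint's range is limited). The gripper opens to 85 mm and grips with 20 to 120 N. Pads are 22 mm wide; open, the fingers measure 114 mm over their backs; the gripper's body (76 mm by 85 mm) begins 54 mm behind the grasp point. The pads swing forward as they close: fully open they stand 13 mm farther back than shut.
Start: joints at [1.122, 0.286, 1.577, -0, 1.279, -0.15], TCP at [0.199, 0.645, 0.245] pointing down, gripper open.
Joint ranges: [-2.77, 2.77], [-0.9, 2.22], [0.21, 2.48], [-1.53, 4.67], [0.24, 2.81], [-2.84, 2.84]. Speed limits (rad/s): [2.79, 2.79, 3.14, 3.14, 3.14, 3.14].

### API

Orientations are given as a unit quaternion [x, y, z, w].
In Python, from plant import * gives the robot as it stands.
- The arm moves only by the tool step_arm, never from a script. Its argument "commands" is a list of rows, each an object of numbers: "gripper": the gripper's target within -1 to 1 (shut at 1, half-way at 0, fully open at -1); "x", "y", "z": the shift along the tool's x, y, z in mm; "spin": the turn about the tool's z in degrees. A call has exactly 10 rows; each row shifts and turns the commanded pose from where the row before left it, along the tool's axes as they then stand; what a row does not reach is not made up. A row lasts 1/10 s, in which the tool goes at most 50 mm and 8.59 degrees, less where a joint would pass 70% of its speed; a pose out of reach is approached as far as the arm can. A call with a gripper value outside its range is refused whole. The fingers move at their own pace and stop on an object; "force" is the grip in N (left out, the last holds). Time passes only in rows, so rows that do not move let the fingers close, or fill a call up. It gives the time, the measured TCP pose, the force, the opening and the grip force at its end, in the units of the state.
- get_state(): the state, without advancing time (a new reading comes with each control period).
- read_camera(name): name is "scene" or "side" or "wrist"; returns a dict with "color" (400x640x3 uint8, red, green, blue), "z_map" (400x640 float32, m along the optical axis (not along the pixel's ray), 0 where there is no reading), "fx", "fy", "cx", "cy" (pixels), "distortion" ([k1, k2, p1, p2, k3] as OpenCV has them; the pictures are not rectified), "eye" and "attitude" of the camera in the world; the wrist camera has in their place "mount" (4x4, takes a point from camera to tool coordinates, whose origin is the TCP and whose axes are the flange's). Camera axes: x right, y up, looking along -z (the intrinsics and any distortion apply to the point x, -y, -z); pixel columns grow to the right and rows downward; lengths in m; the calibration is good to about 2 mm. A picture is of the moment at which its call begins: read the wrist's pose just before it.
- sign_off(): hands the job in; it is judged then, once.
The state is a dict: "time": time; "qpos": joint angles; "dq": joint speeds; "joint_efforts": joint torques, N m; "eef_pos": TCP position; "tcp_rot": TCP orientation; "contact_force": force on the tool from outside, world axes, zero at the start; "wrist_torque": the same for the moment, N m; "opening": opening from 0.0 (shut) to 1.0 (fully open); "finger_force": force on a finger pad.
Only numpy, scipy, OpenCV 4.12 (cv2) and the standard library are available. Lean on these libraries where they do the work, as an engineer would, in place of code of your own. Each camera call takes 0.05 s, during which the arm holds its last target. There are 200 camera calls.

## Working session

There is one attempt and no reset: what is moved stays moved. The work goes in short steps, Python scripts to look and compute and a tool call to move; the robot and the scene stay as the last step left them, time stands still between calls to the robot, and variables do not carry over. Pictures are saved under pics/ and viewed, at most 10 in all, crops included, and the job is handed in when it is done.

Besides the shell and the picture viewer there is one more tool, called as name(argument=value, ...), one argument or row to a line, values as JSON. step_arm: Moves the arm, as the interface text tells. Its arguments: {"type":"object","properties":{"commands":{"type":"array"},"force":{"type":"number"}},"required":["commands"]}

```bash
mkdir -p pics; cat > h.py <<'E'
from plant import *
import numpy as np, cv2
from scipy.spatial.transform import Rotation as R
def rot(a):
    a=np.array(a,float)
    return a if a.shape==(3,3) else R.from_quat(a).as_matrix()
def cloud(im):
    K=np.array([[im['fx'],0,im['cx']],[0,im['fy'],im['cy']],[0,0,1]])
    h,w=im['z_map'].shape
    v,u=np.mgrid[:h,:w]
    p=cv2.undistortPoints(np.stack([u,v],-1).reshape(-1,1,2).astype(float),K,np.array(im['distortion'],float)).reshape(h,w,2)
    z=im['z_map']
    c=np.stack([p[...,0]*z,-p[...,1]*z,-z],-1)
    P=c@rot(im['attitude']).T+np.array(im['eye'])
    P[z<=0]=np.nan
    return P
E
python3 - <<'E'
from h import *
s=get_state(); print(s)
for n in('scene','side'):
    im=read_camera(n); np.savez('pics/%s.npz'%n,P=cloud(im),c=im['color']); print(n,im['eye'],im['attitude'],im['fx'])
    cv2.imwrite('pics/%s.png'%n,im['color'][...,::-1])
E
```

```text
{'time': 0.0, 'qpos': array([ 1.12201308e+00,  2.87186992e-01,  1.57819886e+00,  1.70954380e-05,
        1.27860107e+00, -1.49963353e-01]), 'dq': array([-6.62034576e-04, -5.53957906e-04,  3.83115749e-04, -1.14398657e-03,
        2.43124730e-03,  1.77863361e-05]), 'joint_efforts': array([-7.38932267e-04, -4.06002867e+01, -2.92613411e+01, -2.08182000e-04,
        5.91886041e-03, -3.87788063e-06]), 'eef_pos': array([0.19838156, 0.64452735, 0.24392109]), 'tcp_rot': array([ 1.48857017e-01,  9.88858006e-01, -1.14147310e-03, -3.60878692e-04]), 'contact_force': array([ 0.25945991, -0.57649121, -0.09008508]), 'wrist_torque': array([-0.01272148, -0.07407245,  0.02439592]), 'finger_force': 0.0, 'opening': 1.0015318666387953}
scene [1.29207227 0.36529413 1.27812838] [0.15437421 0.26286265 0.82353847 0.47838919] 373.06638187255214
side [ 0.39790532 -1.36059909  1.18757744] [ 0.43827031 -0.03376908 -0.06347737  0.89596284] 509.8328502670325
```

View pics/scene.png

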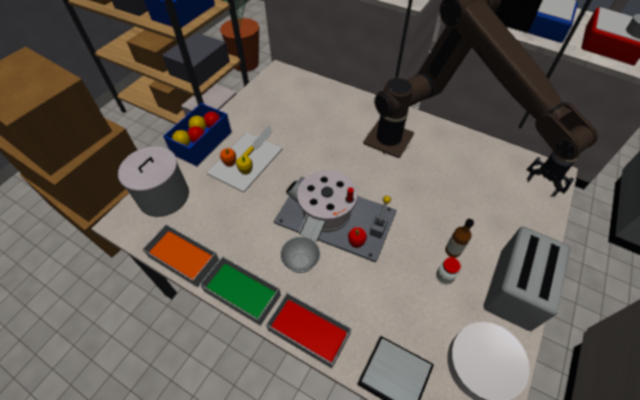

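View pics/side.png

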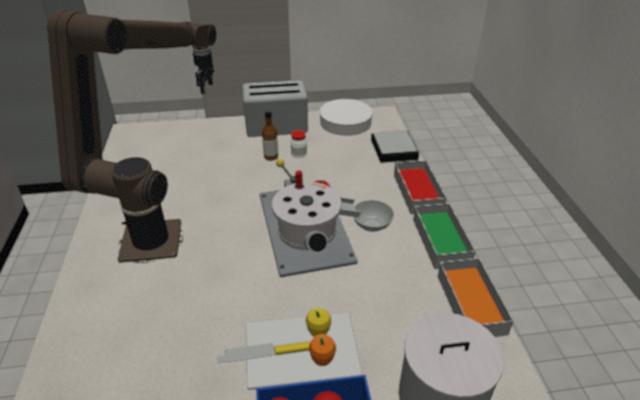

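The scene view shows the flywheel near (327,192), the knob at (350,195), the brake ball at (387,199) and the red pepper at (357,237). In the side view the knob is at (299,178) and the ball at (280,163).

```bash
python3 - <<'E'
from h import *
for n,kb,bb,ww in(('scene',(338,180,362,212),(378,190,396,208),(290,165,365,230)),('side',(290,166,308,192),(272,155,290,171),(265,165,350,245))):
    d=np.load('pics/%s.npz'%n);P=d['P'];c=d['c'].astype(int)
    r,g,b=c[...,0],c[...,1],c[...,2]
    def sel(m,bx):
        k=np.zeros(m.shape,bool);k[bx[1]:bx[3],bx[0]:bx[2]]=1
        return P[m&k&np.isfinite(P[...,2])]
    q=sel((r>2*g)&(r>60),kb); q=q[(q[:,2]>.14)];print(n,'knob',len(q),np.median(q,0),q.min(0),q.max(0))
    q=sel((r>1.6*b)&(g>1.3*b)&(r>90),bb);print('ball',len(q),np.median(q,0),q.min(0),q.max(0))
    q=sel(r>-1,ww);q=q[abs(q[:,2]-.147)<.006]
    (cx,cy),rad=cv2.minEnclosingCircle(q[:,:2].astype(np.float32));print('wheel',len(q),np.median(q,0),cx,cy,rad,np.percentile(q[:,:2],[1,99],axis=0))
    q=sel(abs(r-g)<40,(255,160,400,270));q=q[abs(q[:,2]-.02)<.006];print('deck',len(q),cv2.minAreaRect(q[:,:2].astype(np.float32)))
    im=cv2.resize(d['c'][...,::-1][150:280,250:410],(800,650)[:2] if 0 else (736,598),interpolation=cv2.INTER_CUBIC)
    cv2.imwrite('pics/%s_crop.png'%n,im)
E
```

```text
scene knob 52 [0.52591037 0.04929091 0.20568864] [0.50853387 0.03675617 0.16357496] [0.53149685 0.05657414 0.21595256]
ball 53 [0.46906078 0.17136687 0.17776908] [0.45422804 0.15574622 0.16203452] [0.47780769 0.18477726 0.18846645]
wheel 1937 [ 0.54875552 -0.04318063  0.14920917] 0.532677173614502 -0.04172791540622711 0.11712706089019775 [[ 0.42661994 -0.14989861]
 [ 0.64412708  0.0648911 ]]
deck 2778 ((0.6071984767913818, -0.11579933762550354), (0.4280853271484375, 0.6833381056785583), 2.5839922428131104)
side knob 86 [0.51937848 0.03284243 0.18472925] [0.51189325 0.02352299 0.14763422] [0.53002366 0.05353506 0.21205172]
ball 45 [0.46701953 0.15925478 0.1734739 ] [ 0.45639716  0.1458611  -0.00224258] [0.47867436 0.44823156 0.18694807]
wheel 2192 [ 0.53706185 -0.06129408  0.14571339] 0.5173130631446838 0.0034127761609852314 0.1702132225036621 [[ 0.43047598 -0.15782678]
 [ 0.64448991  0.05948986]]
deck 2573 ((0.6934906244277954, 0.05678582191467285), (0.5906987190246582, 0.5476885437965393), 5.6917266845703125)
```

View pics/scene_crop.png

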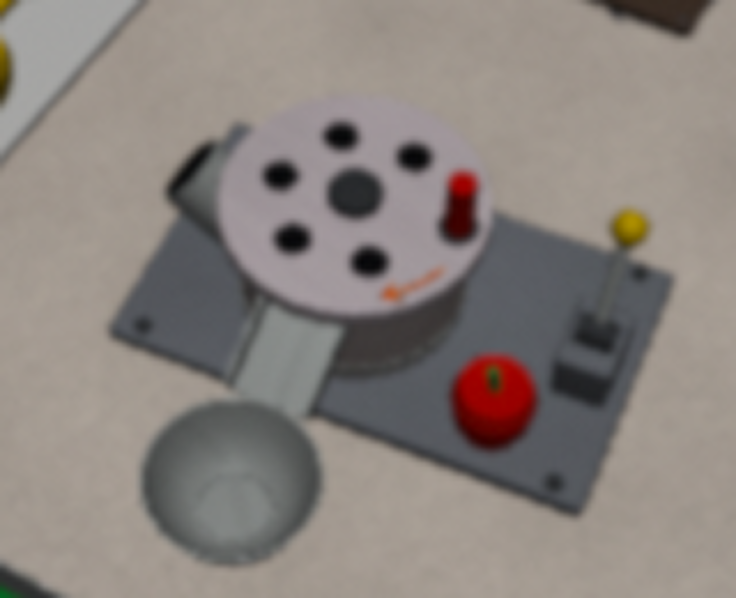

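step_arm(
  commands=[
    {"gripper": 1,"x": -28.2,"y": -31.1,"z": -4},
    {"gripper": 1,"x": -28.2,"y": -31.1,"z": -4},
    {"gripper": 1,"x": -28.2,"y": -31.1,"z": -4},
    {"gripper": 1,"x": -28.2,"y": -31.1,"z": -4},
    {"gripper": 1,"x": -28.2,"y": -31.1,"z": -4},
    {"gripper": 1,"x": -28.2,"y": -31.1,"z": -4},
    {"gripper": 1,"x": -28.2,"y": -31.1,"z": -4},
    {"gripper": 1,"x": -28.2,"y": -31.1,"z": -4},
    {"gripper": 1,"x": -28.2,"y": -31.1,"z": -4},
    {"gripper": 1,"x": -28.2,"y": -31.1},
  ],
  force=60,
)

```text
invalid input
```

step_arm(
  commands=[
    {"gripper": 1,"x": -28.2,"y": -31.1},
    {"gripper": 1,"x": -28.2,"y": -31.1},
    {"gripper": 1,"x": -28.2,"y": -31.1},
    {"gripper": 1,"x": -28.2,"y": -31.1},
    {"gripper": 1,"x": -28.2,"y": -31.1},
    {"gripper": 1,"x": -28.2,"y": -31.1},
    {"gripper": 1,"spin": -8.5},
    {"gripper": 1,"spin": -8.5},
    {"gripper": 1,"spin": -8.5},
    {"gripper": 1,"spin": -1.5},
  ],
)

```text
invalid input
```

```bash
python3 - <<'E'
from h import *
s=get_state(); print(s['time'],s['eef_pos'],s['tcp_rot'],s['contact_force'],s['opening'],s['qpos'])
T=np.eye(4);T[:3,:3]=rot(s['tcp_rot']);T[:3,3]=s['eef_pos'];print(T[:3,:3].round(3))
im=read_camera('wrist');M=T@np.array(im['mount']);im['eye']=M[:3,3];im['attitude']=M[:3,:3]
P=cloud(im);np.savez('pics/wrist1.npz',P=P,c=im['color']);cv2.imwrite('pics/wrist1.png',im['color'][...,::-1])
c=im['color'].astype(int);r,g,b=c[...,0],c[...,1],c[...,2]
z=P[...,2]
q=P[(r>2*g)&(r>60)&(z>.2)&(z<.215)&(abs(P[...,1]-.04)<.05)&(abs(P[...,0]-.52)<.05)]
if len(q): print('knobtop',len(q),np.median(q,0),(q.min(0)+q.max(0))/2)
q=P[(abs(z-.147)<.004)]
if len(q): print('wheel',len(q),np.percentile(q[:,:2],[.5,99.5],axis=0))
q=P[(abs(z-.159)<.004)&(np.hypot(P[...,0]-.535,P[...,1]+.045)<.04)]
if len(q): print('hub',len(q),(q.min(0)+q.max(0))/2,np.median(q,0))
q=P[(r>1.6*b)&(g>1.3*b)&(r>90)&(z>.12)&(z<.2)]
if len(q): print('ball',len(q),(q.min(0)+q.max(0))/2)
E
```

```text
0.1 [0.19840834 0.64456942 0.24403522] [ 1.48861202e-01  9.88857471e-01 -1.06495648e-03 -3.31626288e-04] [ 0.08655415  0.44792298 -0.98899684] 0.9974808430415124 [ 1.12200808e+00  2.87125814e-01  1.57806342e+00  5.84662628e-06
  1.27863420e+00 -1.49956665e-01]
[[-0.956  0.294 -0.001]
 [ 0.294  0.956 -0.002]
 [ 0.    -0.002 -1.   ]]
wheel 165 [[0.33678221 0.66351642]
 [0.33966756 0.70652353]]
```

View pics/wrist1.png

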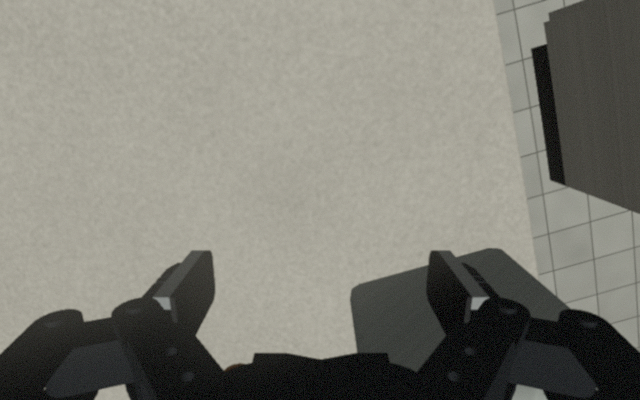

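The picture shows bare table and the open fingers, so the arm hasn't moved. The call was rejected, probably because every row needs all the keys, so I'll supply them all.

step_arm(
  commands=[
    {"gripper": 1,"x": -28.2,"y": -31.1,"z": -4,"spin": 0},
    {"gripper": 1,"x": -28.2,"y": -31.1,"z": -4,"spin": 0},
    {"gripper": 1,"x": -28.2,"y": -31.1,"z": -4,"spin": 0},
    {"gripper": 1,"x": -28.2,"y": -31.1,"z": -4,"spin": 0},
    {"gripper": 1,"x": -28.2,"y": -31.1,"z": -4,"spin": 0},
    {"gripper": 1,"x": -28.2,"y": -31.1,"z": -4,"spin": 0},
    {"gripper": 1,"x": -28.2,"y": -31.1,"z": -4,"spin": 0},
    {"gripper": 1,"x": -28.2,"y": -31.1,"z": -4,"spin": 0},
    {"gripper": 1,"x": -28.2,"y": -31.1,"z": -4,"spin": 0},
    {"gripper": 1,"x": -28.2,"y": -31.1,"z": 0,"spin": 0},
  ],
  force=60,
)

```text
time: 1.15
eef_pos: [0.3771, 0.2634, 0.2819]
tcp_rot: [0.149, 0.989, 0.0, 0.001]
contact_force: [1.5, -1.1, 0.4]
opening: 0.003
finger_force: 0.0
```

step_arm(
  commands=[
    {"gripper": 1,"x": -28.2,"y": -31.1,"z": 0,"spin": 0},
    {"gripper": 1,"x": -28.2,"y": -31.1,"z": 0,"spin": 0},
    {"gripper": 1,"x": -28.2,"y": -31.1,"z": 0,"spin": 0},
    {"gripper": 1,"x": -28.2,"y": -31.1,"z": 0,"spin": 0},
    {"gripper": 1,"x": -28.2,"y": -31.1,"z": 0,"spin": 0},
    {"gripper": 1,"x": -28.2,"y": -31.1,"z": 0,"spin": 0},
    {"gripper": 1,"x": 0,"y": 0,"z": 0,"spin": -8.5},
    {"gripper": 1,"x": 0,"y": 0,"z": 0,"spin": -8.5},
    {"gripper": 1,"x": 0,"y": 0,"z": 0,"spin": -8.5},
    {"gripper": 1,"x": 0,"y": 0,"z": 0,"spin": -1.5},
  ],
)

```text
time: 2.15
eef_pos: [0.4832, 0.0365, 0.281]
tcp_rot: [-0.086, 0.996, 0.0, -0.0]
contact_force: [-0.3, -0.9, 0.0]
opening: -0.002
finger_force: 0.0
```

```bash
cat > look.py <<'E'
from h import *
import sys
s=get_state(); print(s['time'],s['eef_pos'],s['contact_force'],s['opening'],s['qpos'].round(2))
T=np.eye(4);T[:3,:3]=rot(s['tcp_rot']);T[:3,3]=s['eef_pos'];print(T[:3,:3].round(3))
im=read_camera('wrist');M=T@np.array(im['mount']);im['eye']=M[:3,3];im['attitude']=M[:3,:3]
P=cloud(im);cv2.imwrite('pics/%s.png'%sys.argv[1],im['color'][...,::-1])
c=im['color'].astype(int);r,g,b=c[...,0],c[...,1],c[...,2]
z=P[...,2]; rw=np.hypot(P[...,0]-.535,P[...,1]+.045)
q=P[(r>2*g)&(r>60)&(z>.203)&(z<.216)&(rw<.12)]
if len(q): print('knobtop',len(q),np.median(q,0),(q.min(0)+q.max(0))/2,np.ptp(q,axis=0))
q=P[(abs(z-.147)<.004)]
if len(q): print('wheel',len(q),np.percentile(q[:,:2],[.5,99.5],axis=0))
q=P[(abs(z-.159)<.004)&(rw<.035)]
if len(q): print('hub',len(q),(q.min(0)+q.max(0))/2,np.ptp(q,axis=0))
q=P[(r>1.6*b)&(g>1.3*b)&(r>90)&(z>.14)&(z<.2)&(P[...,1]>.1)]
if len(q): print('ball',len(q),(q.min(0)+q.max(0))/2,np.ptp(q,axis=0))
E
python3 look.py wrist2
```

```text
2.15 [0.48319977 0.03653303 0.28095487] [-0.32422676 -0.94769123  0.00170329] -0.0018237372709224615 [-0.13 -0.17  1.99 -0.    1.32 -1.88]
[[-0.985 -0.172 -0.001]
 [-0.172  0.985  0.   ]
 [ 0.001  0.    -1.   ]]
wheel 46112 [[ 0.42129036 -0.1526829 ]
 [ 0.63005672  0.0635367 ]]
hub 2812 [ 0.53176493 -0.04331637  0.15743612] [0.04743079 0.04710941 0.00486493]
ball 1579 [0.46147072 0.16749923 0.17183285] [0.02950321 0.02811828 0.01944973]
```

View pics/wrist2.png

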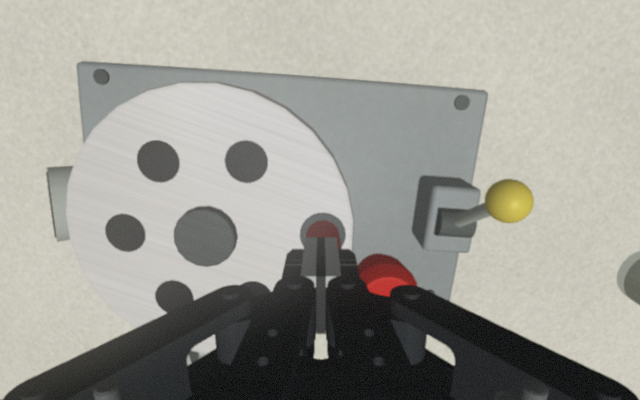

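The wrist view shows the hub at (205,235), the knob at (322,232) just ahead of the closed fingertips, and the ball at (508,200). It agrees with the estimate, so I'll descend behind the knob.

step_arm(
  commands=[
    {"gripper": 1,"x": 0,"y": 0,"z": 15,"spin": 0},
    {"gripper": 1,"x": 0,"y": 0,"z": 15,"spin": 0},
    {"gripper": 1,"x": 0,"y": 0,"z": 15,"spin": 0},
    {"gripper": 1,"x": 0,"y": 0,"z": 15,"spin": 0},
    {"gripper": 1,"x": 0,"y": 0,"z": 15,"spin": 0},
    {"gripper": 1,"x": 0,"y": 0,"z": 15,"spin": 0},
    {"gripper": 1,"x": 0,"y": 0,"z": 15,"spin": 0},
    {"gripper": 1,"x": -2,"y": 0.5,"z": 0,"spin": 0},
    {"gripper": 1,"x": -2,"y": 0.5,"z": 0,"spin": 0},
    {"gripper": 1,"x": -2,"y": 0.5,"z": 0,"spin": 0},
  ],
)

```text
time: 3.2
eef_pos: [0.4898, 0.0393, 0.177]
tcp_rot: [-0.086, 0.996, -0.0, 0.001]
contact_force: [0.0, 0.8, -0.7]
opening: 0.002
finger_force: 0.0
```

step_arm(
  commands=[
    {"gripper": 1,"x": -1.57,"y": 0.42,"z": 0,"spin": 1},
    {"gripper": 1,"x": -1.57,"y": 0.42,"z": 0,"spin": 1},
    {"gripper": 1,"x": -1.57,"y": 0.42,"z": 0,"spin": 1},
    {"gripper": 1,"x": -1.57,"y": 0.42,"z": 0,"spin": 1},
    {"gripper": 1,"x": -1.57,"y": 0.42,"z": 0,"spin": 1},
    {"gripper": 1,"x": -1.57,"y": 0.42,"z": 0,"spin": 1},
    {"gripper": 1,"x": -1.57,"y": 0.42,"z": 0,"spin": 1},
    {"gripper": 1,"x": -1.57,"y": 0.42,"z": 0,"spin": 1},
    {"gripper": 1,"x": -1.57,"y": 0.42,"z": 0,"spin": 1},
    {"gripper": 1,"x": -1.57,"y": 0.42,"z": 0,"spin": 1},
  ],
)

```text
time: 4.2
eef_pos: [0.5043, 0.0451, 0.1762]
tcp_rot: [0.002, 1.0, 0.0, -0.0]
contact_force: [-1.0, 1.0, -0.4]
opening: -0.0
finger_force: 0.0
```

step_arm(
  commands=[
    {"gripper": 1,"x": -1.88,"y": 0.5,"z": 0,"spin": 1.2},
    {"gripper": 1,"x": -1.88,"y": 0.5,"z": 0,"spin": 1.2},
    {"gripper": 1,"x": -1.88,"y": 0.5,"z": 0,"spin": 1.2},
    {"gripper": 1,"x": -1.88,"y": 0.5,"z": 0,"spin": 1.2},
    {"gripper": 1,"x": -1.88,"y": 0.5,"z": 0,"spin": 1.2},
    {"gripper": 1,"x": -1.88,"y": 0.5,"z": 0,"spin": 1.2},
    {"gripper": 1,"x": -1.88,"y": 0.5,"z": 0,"spin": 1.2},
    {"gripper": 1,"x": -1.88,"y": 0.5,"z": 0,"spin": 1.2},
    {"gripper": 1,"x": -1.88,"y": 0.5,"z": 0,"spin": 1.2},
    {"gripper": 1,"x": -1.88,"y": 0.5,"z": 0,"spin": 1.2},
  ],
)

```text
time: 5.2
eef_pos: [0.5236, 0.0481, 0.1763]
tcp_rot: [0.106, 0.994, 0.0, 0.0]
contact_force: [-0.7, 0.4, 0.6]
opening: -0.0
finger_force: 0.0
```

```bash
python3 look.py wrist3
```

```text
5.2 [0.52362497 0.04805358 0.17632321] [-0.70611419  0.37158975  0.63977392] -0.00019971329950532496 [-0.1   0.03  2.    0.    1.11 -1.46]
[[-0.977  0.212  0.   ]
 [ 0.212  0.977  0.   ]
 [-0.     0.    -1.   ]]
knobtop 145 [0.53486559 0.04603533 0.20558688] [0.53228843 0.04626576 0.20660127] [0.0088535  0.00525222 0.00696663]
wheel 74599 [[ 0.42092574 -0.13637319]
 [ 0.56778652  0.06927314]]
hub 4922 [ 0.52672785 -0.04327039  0.1574595 ] [0.03722824 0.04748834 0.00490913]
ball 6074 [0.46206761 0.16511105 0.16946863] [0.03043351 0.02362618 0.02524559]
```

View pics/wrist3.png

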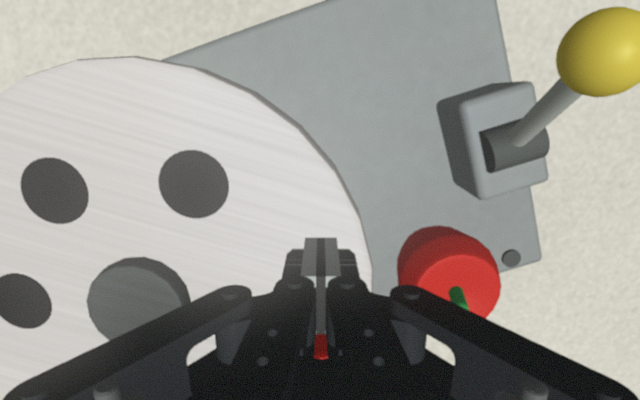

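The fingers hide most of the knob, which shows in the gap at (320,345). It's centred behind the pads and in contact, so I'll go slowly from here.

step_arm(
  commands=[
    {"gripper": 1,"x": -0.94,"y": 0.25,"z": 0,"spin": 0.6},
    {"gripper": 1,"x": -0.94,"y": 0.25,"z": 0,"spin": 0.6},
    {"gripper": 1,"x": -0.94,"y": 0.25,"z": 0,"spin": 0.6},
    {"gripper": 1,"x": -0.94,"y": 0.25,"z": 0,"spin": 0.6},
    {"gripper": 1,"x": -0.94,"y": 0.25,"z": 0,"spin": 0.6},
    {"gripper": 1,"x": -0.94,"y": 0.25,"z": 0,"spin": 0.6},
    {"gripper": 1,"x": -0.94,"y": 0.25,"z": 0,"spin": 0.6},
    {"gripper": 1,"x": -0.94,"y": 0.25,"z": 0,"spin": 0.6},
    {"gripper": 1,"x": -0.94,"y": 0.25,"z": 0,"spin": 0.6},
    {"gripper": 1,"x": -0.94,"y": 0.25,"z": 0,"spin": 0.6},
  ],
)

```text
time: 6.25
eef_pos: [0.5332, 0.0481, 0.1763]
tcp_rot: [0.158, 0.987, 0.0, -0.0]
contact_force: [-1.1, 1.5, 0.1]
opening: 0.004
finger_force: 0.0
```

step_arm(
  commands=[
    {"gripper": 1,"x": -0.94,"y": 0.25,"z": 0,"spin": 0.6},
    {"gripper": 1,"x": -0.94,"y": 0.25,"z": 0,"spin": 0.6},
    {"gripper": 1,"x": -0.94,"y": 0.25,"z": 0,"spin": 0.6},
    {"gripper": 1,"x": -0.94,"y": 0.25,"z": 0,"spin": 0.6},
    {"gripper": 1,"x": -0.94,"y": 0.25,"z": 0,"spin": 0.6},
    {"gripper": 1,"x": -0.94,"y": 0.25,"z": 0,"spin": 0.6},
    {"gripper": 1,"x": -0.94,"y": 0.25,"z": 0,"spin": 0.6},
    {"gripper": 1,"x": -0.94,"y": 0.25,"z": 0,"spin": 0.6},
    {"gripper": 1,"x": -0.94,"y": 0.25,"z": 0,"spin": 0.6},
    {"gripper": 1,"x": -0.94,"y": 0.25,"z": 0,"spin": 0.6},
  ],
)

```text
time: 7.25
eef_pos: [0.5429, 0.047, 0.1763]
tcp_rot: [0.209, 0.978, 0.0, -0.0]
contact_force: [-1.7, 1.5, 0.2]
opening: -0.001
finger_force: 0.0
```

step_arm(
  commands=[
    {"gripper": 1,"x": -0.94,"y": 0.25,"z": 0,"spin": 0.6},
    {"gripper": 1,"x": -0.94,"y": 0.25,"z": 0,"spin": 0.6},
    {"gripper": 1,"x": -0.94,"y": 0.25,"z": 0,"spin": 0.6},
    {"gripper": 1,"x": -0.94,"y": 0.25,"z": 0,"spin": 0.6},
    {"gripper": 1,"x": -0.94,"y": 0.25,"z": 0,"spin": 0.6},
    {"gripper": 1,"x": -0.94,"y": 0.25,"z": 0,"spin": 0.6},
    {"gripper": 1,"x": -0.94,"y": 0.25,"z": 0,"spin": 0.6},
    {"gripper": 1,"x": -0.94,"y": 0.25,"z": 0,"spin": 0.6},
    {"gripper": 1,"x": -0.94,"y": 0.25,"z": 0,"spin": 0.6},
    {"gripper": 1,"x": -0.94,"y": 0.25,"z": 0,"spin": 0.6},
  ],
)

```text
time: 8.25
eef_pos: [0.5524, 0.045, 0.1763]
tcp_rot: [0.26, 0.966, -0.0, 0.0]
contact_force: [-1.0, 1.7, 0.1]
opening: 0.003
finger_force: 0.0
```

step_arm(
  commands=[
    {"gripper": 1,"x": -0.94,"y": 0.25,"z": 0,"spin": 0.6},
    {"gripper": 1,"x": -0.94,"y": 0.25,"z": 0,"spin": 0.6},
    {"gripper": 1,"x": -0.94,"y": 0.25,"z": 0,"spin": 0.6},
    {"gripper": 1,"x": -0.94,"y": 0.25,"z": 0,"spin": 0.6},
    {"gripper": 1,"x": -0.94,"y": 0.25,"z": 0,"spin": 0.6},
    {"gripper": 1,"x": -0.94,"y": 0.25,"z": 0,"spin": 0.6},
    {"gripper": 1,"x": -0.94,"y": 0.25,"z": 0,"spin": 0.6},
    {"gripper": 1,"x": -0.94,"y": 0.25,"z": 0,"spin": 0.6},
    {"gripper": 1,"x": -0.94,"y": 0.25,"z": 0,"spin": 0.6},
    {"gripper": 1,"x": -0.94,"y": 0.25,"z": 0,"spin": 0.6},
  ],
)

```text
time: 9.25
eef_pos: [0.5617, 0.042, 0.1763]
tcp_rot: [0.31, 0.951, 0.0, 0.0]
contact_force: [-0.5, 1.8, 0.0]
opening: 0.002
finger_force: 0.0
```

step_arm(
  commands=[
    {"gripper": 1,"x": -0.94,"y": 0.25,"z": 0,"spin": 0.6},
    {"gripper": 1,"x": -0.94,"y": 0.25,"z": 0,"spin": 0.6},
    {"gripper": 1,"x": -0.94,"y": 0.25,"z": 0,"spin": 0.6},
    {"gripper": 1,"x": -0.94,"y": 0.25,"z": 0,"spin": 0.6},
    {"gripper": 1,"x": -0.94,"y": 0.25,"z": 0,"spin": 0.6},
    {"gripper": 1,"x": -0.94,"y": 0.25,"z": 0,"spin": 0.6},
    {"gripper": 1,"x": -0.94,"y": 0.25,"z": 0,"spin": 0.6},
    {"gripper": 1,"x": -0.94,"y": 0.25,"z": 0,"spin": 0.6},
    {"gripper": 1,"x": -0.94,"y": 0.25,"z": 0,"spin": 0.6},
    {"gripper": 1,"x": -0.94,"y": 0.25,"z": 0,"spin": 0.6},
  ],
)

```text
time: 10.25
eef_pos: [0.5705, 0.0381, 0.1763]
tcp_rot: [0.36, 0.933, -0.0, -0.0]
contact_force: [-0.3, 1.6, 0.7]
opening: -0.003
finger_force: 0.0
```

step_arm(
  commands=[
    {"gripper": 1,"x": -0.94,"y": 0.25,"z": 0,"spin": 0.6},
    {"gripper": 1,"x": -0.94,"y": 0.25,"z": 0,"spin": 0.6},
    {"gripper": 1,"x": -0.94,"y": 0.25,"z": 0,"spin": 0.6},
    {"gripper": 1,"x": -0.94,"y": 0.25,"z": 0,"spin": 0.6},
    {"gripper": 1,"x": -0.94,"y": 0.25,"z": 0,"spin": 0.6},
    {"gripper": 1,"x": -0.94,"y": 0.25,"z": 0,"spin": 0.6},
    {"gripper": 1,"x": -0.94,"y": 0.25,"z": 0,"spin": 0.6},
    {"gripper": 1,"x": -0.94,"y": 0.25,"z": 0,"spin": 0.6},
    {"gripper": 1,"x": -0.94,"y": 0.25,"z": 0,"spin": 0.6},
    {"gripper": 1,"x": -0.94,"y": 0.25,"z": 0,"spin": 0.6},
  ],
)

```text
time: 11.25
eef_pos: [0.579, 0.0332, 0.1763]
tcp_rot: [0.408, 0.913, 0.0, 0.0]
contact_force: [-1.0, 2.1, -0.2]
opening: -0.002
finger_force: 0.0
```

step_arm(
  commands=[
    {"gripper": 1,"x": -0.94,"y": 0.25,"z": 0,"spin": 0.6},
    {"gripper": 1,"x": -0.94,"y": 0.25,"z": 0,"spin": 0.6},
    {"gripper": 1,"x": -0.94,"y": 0.25,"z": 0,"spin": 0.6},
    {"gripper": 1,"x": -0.94,"y": 0.25,"z": 0,"spin": 0.6},
    {"gripper": 1,"x": -0.94,"y": 0.25,"z": 0,"spin": 0.6},
    {"gripper": 1,"x": -0.94,"y": 0.25,"z": 0,"spin": 0.6},
    {"gripper": 1,"x": -0.94,"y": 0.25,"z": 0,"spin": 0.6},
    {"gripper": 1,"x": -0.94,"y": 0.25,"z": 0,"spin": 0.6},
    {"gripper": 1,"x": -0.94,"y": 0.25,"z": 0,"spin": 0.6},
    {"gripper": 1,"x": -0.94,"y": 0.25,"z": 0,"spin": 0.6},
  ],
)

```text
time: 12.25
eef_pos: [0.5869, 0.0275, 0.1764]
tcp_rot: [0.455, 0.89, 0.0, 0.0]
contact_force: [-0.5, 1.4, 0.9]
opening: 0.004
finger_force: 0.0
```

step_arm(
  commands=[
    {"gripper": 1,"x": -0.94,"y": 0.25,"z": 0,"spin": 0.6},
    {"gripper": 1,"x": -0.94,"y": 0.25,"z": 0,"spin": 0.6},
    {"gripper": 1,"x": -0.94,"y": 0.25,"z": 0,"spin": 0.6},
    {"gripper": 1,"x": -0.94,"y": 0.25,"z": 0,"spin": 0.6},
    {"gripper": 1,"x": -0.94,"y": 0.25,"z": 0,"spin": 0.6},
    {"gripper": 1,"x": -0.94,"y": 0.25,"z": 0,"spin": 0.6},
    {"gripper": 1,"x": -0.94,"y": 0.25,"z": 0,"spin": 0.6},
    {"gripper": 1,"x": -0.94,"y": 0.25,"z": 0,"spin": 0.6},
    {"gripper": 1,"x": -0.94,"y": 0.25,"z": 0,"spin": 0.6},
    {"gripper": 1,"x": -0.94,"y": 0.25,"z": 0,"spin": 0.6},
  ],
)

```text
time: 13.25
eef_pos: [0.5941, 0.021, 0.1763]
tcp_rot: [0.501, 0.865, -0.0, 0.0]
contact_force: [-0.7, 1.8, 0.1]
opening: 0.001
finger_force: 0.0
```

step_arm(
  commands=[
    {"gripper": 1,"x": -0.94,"y": 0.25,"z": 0,"spin": 0.6},
    {"gripper": 1,"x": -0.94,"y": 0.25,"z": 0,"spin": 0.6},
    {"gripper": 1,"x": -0.94,"y": 0.25,"z": 0,"spin": 0.6},
    {"gripper": 1,"x": -0.94,"y": 0.25,"z": 0,"spin": 0.6},
    {"gripper": 1,"x": -0.94,"y": 0.25,"z": 0,"spin": 0.6},
    {"gripper": 1,"x": -0.94,"y": 0.25,"z": 0,"spin": 0.6},
    {"gripper": 1,"x": -0.94,"y": 0.25,"z": 0,"spin": 0.6},
    {"gripper": 1,"x": -0.94,"y": 0.25,"z": 0,"spin": 0.6},
    {"gripper": 1,"x": -0.94,"y": 0.25,"z": 0,"spin": 0.6},
    {"gripper": 1,"x": -0.94,"y": 0.25,"z": 0,"spin": 0.6},
  ],
)

```text
time: 14.25
eef_pos: [0.6006, 0.0138, 0.1763]
tcp_rot: [0.546, 0.838, -0.0, -0.0]
contact_force: [0.8, 1.0, -0.4]
opening: -0.001
finger_force: 0.0
```

step_arm(
  commands=[
    {"gripper": 1,"x": -0.94,"y": 0.25,"z": 0,"spin": 0.6},
    {"gripper": 1,"x": -0.94,"y": 0.25,"z": 0,"spin": 0.6},
    {"gripper": 1,"x": -0.94,"y": 0.25,"z": 0,"spin": 0.6},
    {"gripper": 1,"x": -0.94,"y": 0.25,"z": 0,"spin": 0.6},
    {"gripper": 1,"x": -0.94,"y": 0.25,"z": 0,"spin": 0.6},
    {"gripper": 1,"x": -0.94,"y": 0.25,"z": 0,"spin": 0.6},
    {"gripper": 1,"x": -0.94,"y": 0.25,"z": 0,"spin": 0.6},
    {"gripper": 1,"x": -0.94,"y": 0.25,"z": 0,"spin": 0.6},
    {"gripper": 1,"x": -0.94,"y": 0.25,"z": 0,"spin": 0.6},
    {"gripper": 1,"x": -0.94,"y": 0.25,"z": 0,"spin": 0.6},
  ],
)

```text
time: 15.25
eef_pos: [0.6063, 0.0059, 0.1763]
tcp_rot: [0.589, 0.808, -0.0, 0.0]
contact_force: [0.8, 1.4, 0.7]
opening: -0.0
finger_force: 0.0
```

```bash
cat > knob.py <<'E'
from h import *
for n in('scene','side'):
    im=read_camera(n);P=cloud(im);c=im['color'].astype(int);r,g,b=c[...,0],c[...,1],c[...,2];z=P[...,2]
    rw=np.hypot(P[...,0]-.532,P[...,1]+.044)
    m=(r>2*g)&(r>60)&(z>.155)&(z<.22)&(rw<.125);q=P[m]
    if len(q):
        v=np.median(q,0)[:2]; e=np.array(im['eye'])[:2]-v; v=v-.010*e/np.linalg.norm(e); d=v-[.532,-.044]
        a=np.degrees(np.arctan2(d[1],d[0]));print(n,len(q),v,np.hypot(*d),'world ang',a,'wheel',np.radians(116.1-a))
    cv2.imwrite('pics/k_%s_%d.png'%(n,int(get_state()['time']*10)),cv2.resize(im['color'][...,::-1][140:270,250:410],(736,598)))
s=get_state();print(s['time'],s['contact_force'])
E
python3 knob.py
```

```text
scene 56 [ 0.61925999 -0.01923805] 0.09070534916737082 world ang 15.842463022424123 wheel 1.7498241201986633
side 102 [ 0.62246351 -0.01875197] 0.09392075963024567 world ang 15.594221935769204 wheel 1.7541567444995203
15.35 [-0.01688715  0.89605301  0.08343919]
```

step_arm(
  commands=[
    {"gripper": 1,"x": -0.94,"y": 0.25,"z": 0,"spin": 0.6},
    {"gripper": 1,"x": -0.94,"y": 0.25,"z": 0,"spin": 0.6},
    {"gripper": 1,"x": -0.94,"y": 0.25,"z": 0,"spin": 0.6},
    {"gripper": 1,"x": -0.94,"y": 0.25,"z": 0,"spin": 0.6},
    {"gripper": 1,"x": -0.94,"y": 0.25,"z": 0,"spin": 0.6},
    {"gripper": 1,"x": -0.94,"y": 0.25,"z": 0,"spin": 0.6},
    {"gripper": 1,"x": -0.94,"y": 0.25,"z": 0,"spin": 0.6},
    {"gripper": 1,"x": -0.94,"y": 0.25,"z": 0,"spin": 0.6},
    {"gripper": 1,"x": -0.94,"y": 0.25,"z": 0,"spin": 0.6},
    {"gripper": 1,"x": -0.94,"y": 0.25,"z": 0,"spin": 0.6},
  ],
)

```text
time: 16.35
eef_pos: [0.6097, 0.0015, 0.1763]
tcp_rot: [0.63, 0.776, 0.002, -0.004]
contact_force: [-6.0, 13.0, 4.8]
opening: -0.003
finger_force: 0.0
```

step_arm(
  commands=[
    {"gripper": 1,"x": -0.47,"y": 0.12,"z": 0,"spin": 0.3},
    {"gripper": 1,"x": -0.47,"y": 0.12,"z": 0,"spin": 0.3},
    {"gripper": 1,"x": -0.47,"y": 0.12,"z": 0,"spin": 0.3},
    {"gripper": 1,"x": 0,"y": 0,"z": 0,"spin": 0},
    {"gripper": 1,"x": 0,"y": 0,"z": 0,"spin": 0},
    {"gripper": 1,"x": 0,"y": 0,"z": 0,"spin": 0},
    {"gripper": 1,"x": 0,"y": 0,"z": 0,"spin": 0},
    {"gripper": 1,"x": 0,"y": 0,"z": 0,"spin": 0},
    {"gripper": 1,"x": 0,"y": 0,"z": 0,"spin": 0},
    {"gripper": 1,"x": 0,"y": 0,"z": 0,"spin": 0},
  ],
)

```text
time: 17.35
eef_pos: [0.6101, 0.0009, 0.1764]
tcp_rot: [0.636, 0.772, 0.002, -0.005]
contact_force: [-5.5, 14.3, 4.7]
opening: 0.005
finger_force: 0.0
```

```bash
python3 knob.py
```

```text
scene 36 [ 0.61980332 -0.02690326] 0.08945233851000292 world ang 11.018553533418318 wheel 1.8340172236000118
side 98 [ 0.62264107 -0.02476426] 0.09265968893242181 world ang 11.98148336488764 wheel 1.817210927575198
17.45 [-4.01486254 14.54353681  4.44231155]
```

View pics/k_side_174.png

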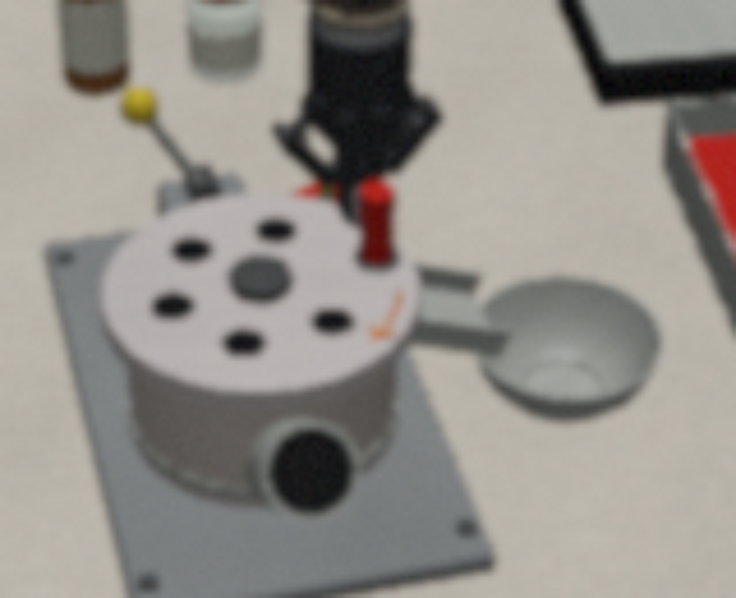

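The side view shows the knob at (375,222) with the fingertips behind it and nothing else in contact, so this is the hump. I'll creep on.

step_arm(
  commands=[
    {"gripper": 1,"x": -0.47,"y": 0.12,"z": 0,"spin": 0.3},
    {"gripper": 1,"x": -0.47,"y": 0.12,"z": 0,"spin": 0.3},
    {"gripper": 1,"x": -0.47,"y": 0.12,"z": 0,"spin": 0.3},
    {"gripper": 1,"x": -0.47,"y": 0.12,"z": 0,"spin": 0.3},
    {"gripper": 1,"x": -0.47,"y": 0.12,"z": 0,"spin": 0.3},
    {"gripper": 1,"x": 0,"y": 0,"z": 0,"spin": 0},
    {"gripper": 1,"x": 0,"y": 0,"z": 0,"spin": 0},
    {"gripper": 1,"x": 0,"y": 0,"z": 0,"spin": 0},
    {"gripper": 1,"x": 0,"y": 0,"z": 0,"spin": 0},
    {"gripper": 1,"x": 0,"y": 0,"z": 0,"spin": 0},
  ],
)

```text
time: 18.45
eef_pos: [0.6113, -0.0011, 0.1764]
tcp_rot: [0.646, 0.763, 0.002, -0.005]
contact_force: [-4.4, 15.3, 4.3]
opening: -0.002
finger_force: 0.0
```

step_arm(
  commands=[
    {"gripper": 1,"x": -0.47,"y": 0.12,"z": 0,"spin": 0.3},
    {"gripper": 1,"x": -0.47,"y": 0.12,"z": 0,"spin": 0.3},
    {"gripper": 1,"x": -0.47,"y": 0.12,"z": 0,"spin": 0.3},
    {"gripper": 1,"x": -0.47,"y": 0.12,"z": 0,"spin": 0.3},
    {"gripper": 1,"x": -0.47,"y": 0.12,"z": 0,"spin": 0.3},
    {"gripper": 1,"x": -0.47,"y": 0.12,"z": 0,"spin": 0.3},
    {"gripper": 1,"x": 0,"y": 0,"z": 0,"spin": 0},
    {"gripper": 1,"x": 0,"y": 0,"z": 0,"spin": 0},
    {"gripper": 1,"x": 0,"y": 0,"z": 0,"spin": 0},
    {"gripper": 1,"x": 0,"y": 0,"z": 0,"spin": 0},
  ],
)

```text
time: 19.45
eef_pos: [0.6127, -0.0036, 0.1764]
tcp_rot: [0.658, 0.753, 0.002, -0.004]
contact_force: [-4.9, 15.8, 4.6]
opening: -0.004
finger_force: 0.0
```

step_arm(
  commands=[
    {"gripper": 1,"x": -0.47,"y": 0.12,"z": 0,"spin": 0.3},
    {"gripper": 1,"x": -0.47,"y": 0.12,"z": 0,"spin": 0.3},
    {"gripper": 1,"x": -0.47,"y": 0.12,"z": 0,"spin": 0.3},
    {"gripper": 1,"x": -0.47,"y": 0.12,"z": 0,"spin": 0.3},
    {"gripper": 1,"x": -0.47,"y": 0.12,"z": 0,"spin": 0.3},
    {"gripper": 1,"x": -0.47,"y": 0.12,"z": 0,"spin": 0.3},
    {"gripper": 1,"x": 0,"y": 0,"z": 0,"spin": 0},
    {"gripper": 1,"x": 0,"y": 0,"z": 0,"spin": 0},
    {"gripper": 1,"x": 0,"y": 0,"z": 0,"spin": 0},
    {"gripper": 1,"x": 0,"y": 0,"z": 0,"spin": 0},
  ],
)

```text
time: 20.45
eef_pos: [0.614, -0.0065, 0.1764]
tcp_rot: [0.67, 0.743, 0.002, -0.004]
contact_force: [-3.2, 15.8, 2.8]
opening: -0.0
finger_force: 0.0
```

```bash
python3 knob.py
```

```text
scene 25 [ 0.62308935 -0.03670818] 0.09138074416201179 world ang 4.576840932569229 wheel 1.9464463179520357
side 106 [ 0.62417701 -0.03200715] 0.09295391131489636 world ang 7.412926457569175 wheel 1.8969472876726348
20.55 [-3.71813253 15.50194333  3.142875  ]
```

step_arm(
  commands=[
    {"gripper": 1,"x": -0.47,"y": 0.12,"z": 0,"spin": 0.3},
    {"gripper": 1,"x": -0.47,"y": 0.12,"z": 0,"spin": 0.3},
    {"gripper": 1,"x": -0.47,"y": 0.12,"z": 0,"spin": 0.3},
    {"gripper": 1,"x": -0.47,"y": 0.12,"z": 0,"spin": 0.3},
    {"gripper": 1,"x": -0.47,"y": 0.12,"z": 0,"spin": 0.3},
    {"gripper": 1,"x": -0.47,"y": 0.12,"z": 0,"spin": 0.3},
    {"gripper": 1,"x": 0,"y": 0,"z": 0,"spin": 0},
    {"gripper": 1,"x": 0,"y": 0,"z": 0,"spin": 0},
    {"gripper": 1,"x": 0,"y": 0,"z": 0,"spin": 0},
    {"gripper": 1,"x": 0,"y": 0,"z": 0,"spin": 0},
  ],
)

```text
time: 21.55
eef_pos: [0.6159, -0.0142, 0.1763]
tcp_rot: [0.682, 0.732, -0.0, 0.0]
contact_force: [-0.1, -1.1, 0.0]
opening: 0.001
finger_force: 0.0
```

Force has dropped, so it has given way. I'll check where the wheel stands.

```bash
python3 knob.py
```

```text
scene 49 [ 0.62154606 -0.05821638] 0.09066753319160495 world ang -9.021020200538024 wheel 2.183773765953724
side 96 [ 0.62450374 -0.05667249] 0.09336773467088304 world ang -7.800639286592241 wheel 2.1624741008768726
21.65 [ 0.4883822   0.64765637 -0.1787384 ]
```

The wheel went from about 1.9 to 2.15 rad by itself and has settled in the notch, about 18 mm clear of the fingers. Next I'll lift and go to the brake.

step_arm(
  commands=[
    {"gripper": 1,"x": 1,"y": 0,"z": -20,"spin": 0},
    {"gripper": 1,"x": 1,"y": 0,"z": -28,"spin": 0},
    {"gripper": 1,"x": 0,"y": 0,"z": -30,"spin": 0},
    {"gripper": 1,"x": 0,"y": 0,"z": -30,"spin": 0},
    {"gripper": 1,"x": 0,"y": 0,"z": 0,"spin": -8.4},
    {"gripper": 1,"x": 0,"y": 0,"z": 0,"spin": -8.4},
    {"gripper": 1,"x": 0,"y": 0,"z": 0,"spin": -8.4},
    {"gripper": 1,"x": 0,"y": 0,"z": 0,"spin": -8.4},
    {"gripper": 1,"x": 0,"y": 0,"z": 0,"spin": -8.4},
    {"gripper": 1,"x": 0,"y": 0,"z": 0,"spin": -8.4},
  ],
)

```text
time: 22.65
eef_pos: [0.6157, -0.012, 0.2843]
tcp_rot: [0.302, 0.953, -0.0, -0.0]
contact_force: [0.7, -0.1, -0.5]
opening: 0.0
finger_force: 0.0
```

step_arm(
  commands=[
    {"gripper": 1,"x": 0,"y": 0,"z": 0,"spin": -8.4},
    {"gripper": 1,"x": 0,"y": 0,"z": 0,"spin": -8.4},
    {"gripper": 1,"x": 0,"y": 0,"z": 0,"spin": -8.4},
    {"gripper": 1,"x": 0,"y": 0,"z": 0,"spin": -8.4},
    {"gripper": 1,"x": 0,"y": 0,"z": 0,"spin": -8.4},
    {"gripper": 1,"x": 33,"y": 37,"z": 0,"spin": 0},
    {"gripper": 1,"x": 33,"y": 37,"z": 0,"spin": 0},
    {"gripper": 1,"x": 33,"y": 37,"z": 0,"spin": 0},
    {"gripper": 1,"x": 33,"y": 37,"z": 0,"spin": 0},
    {"gripper": 1,"x": 33,"y": 37,"z": 0,"spin": 0},
  ],
)

```text
time: 23.65
eef_pos: [0.4293, 0.1541, 0.2843]
tcp_rot: [-0.056, 0.998, 0.0, 0.0]
contact_force: [-0.0, 0.5, 0.0]
opening: -0.0
finger_force: 0.0
```

```bash
python3 knob.py; python3 look.py wrist5
```

```text
scene 61 [ 0.62202105 -0.05680826] 0.09092766804902971 world ang -8.097731120128882 wheel 2.167659331552874
side 81 [ 0.62675678 -0.05763248] 0.0957324013471517 world ang -8.186861957916605 wheel 2.1692149581373306
23.75 [ 0.78291384 -0.94407041  0.60872788]
23.75 [0.42733086 0.15603156 0.28429138] [ 0.78291384 -0.94407041  0.60872788] -0.0035992570762117854 [ 0.13 -0.25  2.05  0.    1.34 -1.56]
[[-0.993 -0.118 -0.001]
 [-0.118  0.993  0.001]
 [ 0.     0.001 -1.   ]]
wheel 31410 [[ 0.42077682 -0.11018856]
 [ 0.62557573  0.06627701]]
hub 2284 [ 0.5316494  -0.04345667  0.15743165] [0.04737723 0.04765374 0.00485985]
ball 557 [0.45448239 0.17050536 0.17262992] [0.01716361 0.02908097 0.01564118]
```

step_arm(
  commands=[
    {"gripper": 1,"x": 3.5,"y": 5,"z": 0,"spin": 0},
    {"gripper": 1,"x": 3.5,"y": 5,"z": 0,"spin": 0},
    {"gripper": 1,"x": 0,"y": 0,"z": 16,"spin": 0},
    {"gripper": 1,"x": 0,"y": 0,"z": 16,"spin": 0},
    {"gripper": 1,"x": 0,"y": 0,"z": 16,"spin": 0},
    {"gripper": 1,"x": 0,"y": 0,"z": 16,"spin": 0},
    {"gripper": 1,"x": 0,"y": 0,"z": 16,"spin": 0},
    {"gripper": 1,"x": 0,"y": 0,"z": 16,"spin": 0},
    {"gripper": 1,"x": 0,"y": 0,"z": 16,"spin": 0},
    {"gripper": 1,"x": 0,"y": 0,"z": 12,"spin": 0},
  ],
)

```text
time: 24.8
eef_pos: [0.4231, 0.1617, 0.1591]
tcp_rot: [-0.056, 0.998, -0.0, -0.001]
contact_force: [-0.3, 0.4, 1.2]
opening: -0.003
finger_force: 0.0
```

step_arm(
  commands=[
    {"gripper": 1,"x": -5,"y": 0.4,"z": 0,"spin": 0},
    {"gripper": 1,"x": -5,"y": 0.4,"z": 0,"spin": 0},
    {"gripper": 1,"x": -5,"y": 0.4,"z": 0,"spin": 0},
    {"gripper": 1,"x": -5,"y": 0.4,"z": 0,"spin": 0},
    {"gripper": 1,"x": -5,"y": 0.4,"z": 0,"spin": 0},
    {"gripper": 1,"x": -5,"y": 0.4,"z": 0,"spin": 0},
    {"gripper": 1,"x": -5,"y": 0.4,"z": 0,"spin": 0},
    {"gripper": 1,"x": -5,"y": 0.4,"z": 0,"spin": 0},
    {"gripper": 1,"x": -5,"y": 0.4,"z": 0,"spin": 0},
    {"gripper": 1,"x": -5,"y": 0.4,"z": 0,"spin": 0},
  ],
)

```text
time: 25.8
eef_pos: [0.4727, 0.1719, 0.1603]
tcp_rot: [-0.057, 0.998, -0.0, 0.0]
contact_force: [-2.9, -0.9, 1.9]
opening: -0.003
finger_force: 1.4
```

step_arm(
  commands=[
    {"gripper": 1,"x": -5,"y": 0,"z": 0,"spin": 0},
    {"gripper": 1,"x": -5,"y": 0,"z": 0,"spin": 0},
    {"gripper": 1,"x": -5,"y": 0,"z": 0,"spin": 0},
    {"gripper": 1,"x": -5,"y": 0,"z": 0,"spin": 0},
    {"gripper": 1,"x": -5,"y": 0,"z": 0,"spin": 0},
    {"gripper": 1,"x": -5,"y": 0,"z": 0,"spin": 0},
    {"gripper": 1,"x": -5,"y": 0,"z": 0,"spin": 0},
    {"gripper": 1,"x": -5,"y": 0,"z": 0,"spin": 0},
    {"gripper": 1,"x": -5,"y": 0,"z": 0,"spin": 0},
    {"gripper": 1,"x": -5,"y": 0,"z": 0,"spin": 0},
  ],
)

```text
time: 26.8
eef_pos: [0.5215, 0.1776, 0.1594]
tcp_rot: [-0.056, 0.998, 0.0, -0.001]
contact_force: [-2.2, -0.7, -2.5]
opening: -0.0
finger_force: 1.2
```

step_arm(
  commands=[
    {"gripper": 1,"x": -1.2,"y": 0,"z": 0,"spin": 0},
    {"gripper": 1,"x": -1.2,"y": 0,"z": 0,"spin": 0},
    {"gripper": 1,"x": -1.2,"y": 0,"z": 0,"spin": 0},
    {"gripper": 1,"x": -1.2,"y": 0,"z": 0,"spin": 0},
    {"gripper": 1,"x": -1.2,"y": 0,"z": 0,"spin": 0},
    {"gripper": 1,"x": -1.2,"y": 0,"z": 0,"spin": 0},
    {"gripper": 1,"x": -1.2,"y": 0,"z": 0,"spin": 0},
    {"gripper": 1,"x": -1.2,"y": 0,"z": 0,"spin": 0},
    {"gripper": 1,"x": -1.2,"y": 0,"z": 0,"spin": 0},
    {"gripper": 1,"x": -1.2,"y": 0,"z": 0,"spin": 0},
  ],
)

```text
time: 27.8
eef_pos: [0.5328, 0.1788, 0.1602]
tcp_rot: [-0.057, 0.998, -0.0, -0.002]
contact_force: [-8.0, -0.0, 1.4]
opening: 0.001
finger_force: 3.9
```

step_arm(
  commands=[
    {"gripper": 1,"x": -0.6,"y": 0,"z": 0,"spin": 0},
    {"gripper": 1,"x": -0.6,"y": 0,"z": 0,"spin": 0},
    {"gripper": 1,"x": -0.6,"y": 0,"z": 0,"spin": 0},
    {"gripper": 1,"x": -0.6,"y": 0,"z": 0,"spin": 0},
    {"gripper": 1,"x": 0,"y": 0,"z": 0,"spin": 0},
    {"gripper": 1,"x": 0,"y": 0,"z": 0,"spin": 0},
    {"gripper": 1,"x": 0,"y": 0,"z": 0,"spin": 0},
    {"gripper": 1,"x": 0,"y": 0,"z": 0,"spin": 0},
    {"gripper": 1,"x": 0,"y": 0,"z": 0,"spin": 0},
    {"gripper": 1,"x": 0,"y": 0,"z": 0,"spin": 0},
  ],
)

```text
time: 28.8
eef_pos: [0.5329, 0.1788, 0.1601]
tcp_rot: [-0.057, 0.998, -0.001, -0.005]
contact_force: [-12.9, -2.4, 4.3]
opening: -0.002
finger_force: 6.5
```

The TCP stopped moving and the force rises, so the lever is at its stop. I'll back off and lift away.

step_arm(
  commands=[
    {"gripper": 1,"x": 4,"y": 0,"z": 0,"spin": 0},
    {"gripper": 1,"x": 10,"y": 0,"z": 0,"spin": 0},
    {"gripper": 1,"x": 14,"y": 0,"z": 0,"spin": 0},
    {"gripper": 1,"x": 14,"y": 0,"z": 0,"spin": 0},
    {"gripper": 1,"x": 0,"y": 0,"z": -20,"spin": 0},
    {"gripper": 1,"x": 0,"y": 0,"z": -25,"spin": 0},
    {"gripper": 1,"x": 0,"y": 0,"z": -25,"spin": 0},
    {"gripper": 1,"x": 0,"y": 0,"z": -25,"spin": 0},
    {"gripper": 1,"x": 0,"y": 0,"z": -25,"spin": 0},
    {"gripper": 1,"x": 0,"y": 0,"z": 0,"spin": 0},
  ],
)

```text
time: 29.8
eef_pos: [0.497, 0.1747, 0.286]
tcp_rot: [-0.056, 0.998, 0.0, 0.006]
contact_force: [1.2, -0.4, -0.1]
opening: 0.001
finger_force: 0.0
```

```bash
python3 knob.py; python3 look.py wrist6; python3 - <<'E'
from h import *
for n in('scene','side'):
    im=read_camera(n);P=cloud(im);c=im['color'].astype(int);r,g,b=c[...,0],c[...,1],c[...,2];z=P[...,2]
    q=P[(r>1.6*b)&(g>1.3*b)&(r>90)&(z>.13)&(z<.2)&(abs(P[...,1]-.17)<.06)&(abs(P[...,0]-.51)<.1)]
    print(n,len(q),np.median(q,0) if len(q) else '')
E
cp pics/k_side_29*.png pics/fin.png
```

```text
scene 59 [ 0.62277073 -0.05681647] 0.09167108182871107 world ang -8.036809425589558 wheel 2.1665960473972685
side 77 [ 0.62659784 -0.05874556] 0.0957401863734172 world ang -8.859754450380496 wheel 2.1809591476427768
29.9 [ 0.19512273  0.10092361 -0.83617644]
29.9 [0.49486117 0.17438558 0.28114935] [ 0.19512273  0.10092361 -0.83617644] 0.0034117069589568788 [ 0.15 -0.08  1.91 -0.    1.31 -1.54]
[[-0.994 -0.113  0.003]
 [-0.113  0.994  0.   ]
 [-0.003 -0.    -1.   ]]
wheel 37184 [[ 0.42122068 -0.0825295 ]
 [ 0.63994117  0.06802364]]
hub 2753 [ 0.53197005 -0.04254763  0.15747848] [0.04657099 0.04715091 0.00487606]
scene 56 [0.56321353 0.1811349  0.17915285]
side 43 [0.5618224  0.16803393 0.17211738]
```

View pics/fin.png

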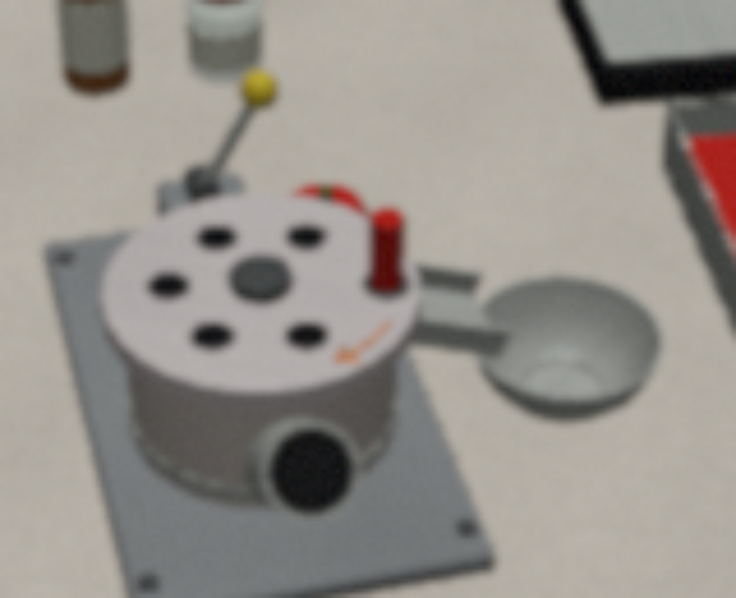

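The lever leans fully away with its ball at (258,88), the knob is in the notch at (387,250), and the arm is clear. Handing in.

```bash
python3 -c "
from plant import *
print(sign_off())"
```

```text
the job is handed in; nothing more can be done
None
```

The flywheel is parked in its notch (about 2.17 rad), the brake lever is fully over at its stop, the arm touches nothing, and the job was handed in at about 30 s of the 61 s allowed.

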